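# Knock jammed pralines out of a sample tube

## Task

Pick up the open sample tube with the orange ends, tip it mouth-down over the steel tray and knock its rim on the tray's bar until the praline jammed in its neck and the two truffles behind it have all dropped into the tray. Then lay the empty tube back down flat across both rails of the grey rest and let go, leaving the other things where they are.

Things in the scene. Friction and masses are not known exactly. Their poses are not given: they have to be found in the camera images.
- tube: Open tube, orange ends. 96 mm long along its x, mouth at -x (pointing away from the robot within 25 degrees), closed at +x. Clear square body 40 x 40 mm; rim at the mouth 56 wide, 50 high, 10 long; foot at the closed end 50 x 50 x 10 mm: it rests on these. Bore 32 x 32 mm. Origin: middle of the underside, 25 mm below the axis, 48 mm from the mouth; z up. 70 g plus 40 g contents.
- mouth (a point): Centre of the tube's open mouth, on its axis in the plane of the rim's front face; axes as the tube's (-x points out). Knocks on the lower rim turn or slide the tube between the fingers unless it is gripped firmly, low (fingertips nearly level with its underside) and snug behind the rim, which stands 8 mm out on each side: slide them along the body until they meet it, then close.
- lip_l (a joint): Small white sprung lip, 11 to 21 mm inside the mouth, one of two that pinch the praline from both sides: 0 while the praline is between them, about -0.0015 once it has gone. Their hidden friction holds the praline however the tube is tipped.
- praline: Jammed dark praline, yellow fleck, 22 mm along the tube, 28 wide, 26 high, 20 g. Origin: middle of its underside; front face 2 mm inside the mouth at the start. A knock of the rim along the axis at 0.1 to 0.2 m/s, stopped dead by the bar, makes it creep a few mm outwards; it must creep about 13 mm, so repeat until it drops. The number of knocks varies; slow pressing does nothing.
- truffle1_center (a point): Centre of the first brown truffle, a ball of 23 mm diameter, 10 g, in the tube right behind the praline. Once the praline is out it rolls out freely between the lips while the tube is tipped.
- truffle2_center (a point): Centre of the second, equal truffle, behind the first.
- tray: Steel knock-out tray fixed to the bench, open on top, 200 mm along its x, 190 mm along its y, walls 4 mm thick, 45 mm high. Origin: middle of its underside; x points towards the robot within 20 degrees. A dark steel bar spans it from side to side like that of a knock box, 60 mm from its near (+x) end: the hard edge to knock on. What drops on either side of the bar is in the tray.
- bar_edge (a point): Middle of the bar's upper edge on the robot's side, 60 mm above the bench (bar 4 mm thick, 12 mm high, lying on the -x side of this point, open below); axes as the tray's (y along the bar, x towards the robot). With the tube on the robot's side, mouth towards the bar and tipped 40 to 45 degrees, knock along its axis so that the lowest 5 mm or so of the rim's face hit this edge.
- tray_floor (a point): Centre of the tray's inner floor, 4 mm above the bench; axes as those of the tray.
- rest: Grey tube rest fixed to the bench: base plate 126 mm along its x, 240 mm along its y, 4 mm thick, with two rails along y, each 36 mm wide, tops 24 mm above the bench, a 54 mm gap between them. Both tubes lie across the rails, rim on one and foot on the other, parallel to its x and 55 mm either side of its middle. Origin: middle of its underside, x towards the robot within 20 degrees.
- tube_full: The other tube, of the same size with blue ends, closed by a white cap at the mouth end. Leave alone. Origin as for the open tube.
- pot_a: White lidded sample pot, 68 mm diameter, 59 mm high, origin under its centre. Leave alone.
- pot_b: White lidded sample pot, same size, yellow label. Leave alone.
- pot_c: White lidded sample pot, same size. Leave alone.
- jar: Brown-filled jar, 72 mm diameter, 75 mm high, origin under its centre. Leave alone.
- lid: White jar lid lying flat, 90 mm diameter, 12 mm high, origin under its centre. Leave alone.
- cup: White porcelain cup, 70 mm diameter, 70 mm high, origin under its centre. Leave alone.

How it is judged:
By the outcome, as a careful person would: the job done as asked, in the order asked, and still so for the second after the job is handed in, with the robot touching nothing.
It also fails if it takes over 51 s, if anything falls off the work surface, if the arm or the gripper's body presses on something with over 40 N, if the wrist force passes 120 N, or if a joint passes its speed limit or range.

## Robot

A 6-joint arm with a two-finger parallel gripper is mounted at the origin on the work surface. World frame = base frame: x ahead of the robot, y to its left, z up, the work surface at z = 0. Lengths are in m, angles in degrees, forces in N, time in s.
With the tool pointing down it reaches from about 0.35 to 1 m from the base axis. Payload 7.1 kg.
Tool frame: the origin (TCP) lies between the finger pads; the fingertips stand robot.finger_overhang ahead of it and the grasp point (between the pads) lies 6 mm ahead of it (robot.finger_overhang is the distance from the TCP to the fingertips, in m); z points along the fingers, y is the line along which they close (so a half turn about z gives the same grasp; the last joint's range is limited). The gripper opens to 85 mm and grips with 20 to 120 N. Pads are 22 mm wide; open, the fingers measure 114 mm over their backs; the gripper's body (76 mm by 85 mm) begins 54 mm behind the grasp point. The pads swing forward as they close: fully open they stand 13 mm farther back than shut.
Start: joints at [-72.078, 24.242, 93.386, -0, 62.372, -1.089], TCP at [0.204, -0.591, 0.256] pointing down, gripper open.
Joint ranges: [-172.04, 172.04], [-51.8, 120.97], [4.93, 147.93], [-75.15, 255.16], [6.16, 154.13], [-145.62, 145.62]. Speed limits (degrees/s): [136.94, 136.94, 172.46, 180, 180, 180].

## Interface

Orientations are given as [roll, pitch, yaw] about the fixed x, y, z axes, in that order (R = Rz(yaw) Ry(pitch) Rx(roll)).
In Python, from bench import robot gives the robot as it stands.
- The arm moves only by the shell command python3 -m pendant 'ROWS' [FORCE]. ROWS is JSON, a list of rows, each an object of numbers: "x", "y", "z": the shift along the tool's x, y, z as a fraction of full scale; "ax", "ay", "az": the turn, a rotation vector about the tool's x, y, z as a fraction of full scale; "jaw": the opening in per cent of the stroke, from 0 (shut) to 100 (fully open). In form: [{"x": .., "y": .., "z": .., "ax": .., "ay": .., "az": .., "jaw": ..}, ...]. A call has 1 to 5 rows; each row shifts and turns the commanded pose from where the row before left it, along the tool's axes as they then stand; what a row does not reach is not made up. Full scale, the value 1, is 3 cm for a shift and 8 degrees for a turn. A row lasts 1/10 s, in which the tool goes at most 50 mm and 8.59 degrees, less where a joint would pass 70% of its speed; a pose out of reach is approached as far as the arm can. A call with a number of a shift or a turn outside -1 to 1 is refused whole. A call with a gripper value outside its range is refused whole. The fingers move at their own pace and stop on an object; FORCE is the grip in N (left out, the last holds). Time passes only in rows, so rows that do not move let the fingers close. It gives the time, the measured TCP pose, the force, the opening and the grip force at its end, in the units of the state.
- robot.read_state(): the state, without advancing time (a new reading comes with each control period).
- robot.get_image(name): name is "scene" or "top"; returns a dict with "image" (480x640x3 uint8, red, green, blue), "fx", "fy", "cx", "cy" (pixels), "dist_coeffs" ([k1, k2, p1, p2, k3] as OpenCV has them; the pictures are not rectified), "R" (3x3) and "t" (3): a world point X has camera coordinates R X + t. Camera axes: x right, y down, z forward; pixel columns grow to the right and rows downward; lengths in m; the calibration is good to about 2 mm. A picture is of the moment at which its call begins. There is no depth.
- robot.job_done(): hands the job in; it is judged then, once.
The state is a dict: "t": time; "qpos": joint angles; "joint_vel": joint speeds; "tau": joint torques, N m; "eef_pos": TCP position; "tool_rot": TCP orientation; "ft_force": force on the tool from outside, world axes, zero at the start; "torque": the same for the moment, N m; "opening": finger opening in m; "gripper_force": force on a finger pad.
Only numpy, scipy, OpenCV 4.12 (cv2) and the standard library are available. Lean on these libraries where they do the work, as an engineer would, in place of code of your own. Each camera call takes 0.05 s, during which the arm holds its last target. There are 200 camera calls.

## Working session

There is one attempt and no reset: what is moved stays moved. The work goes in short steps, Python scripts to look and compute and a shell command to move; the robot and the scene stay as the last step left them, time stands still between calls to the robot, and variables do not carry over. Pictures are saved under pics/ and viewed, at most 10 in all, crops included, and the job is handed in when it is done.

```bash
ls; mkdir -p pics
python3 - <<'E'
from bench import robot
import cv2
print(robot.read_state(), robot.finger_overhang)
for n in ("scene","top"):
    d=robot.get_image(n); cv2.imwrite(f"pics/{n}0.png",d["image"][:,:,::-1])
    print({k:v for k,v in d.items() if k!="image"})
E
```

```text
pics
{'t': 0.0, 'qpos': array([-7.20799872e+01,  2.42841008e+01,  9.34318572e+01, -1.06008870e-03,
        6.23715907e+01, -1.08750706e+00]), 'joint_vel': array([-0.0586099 , -0.02518978, -0.04434844,  0.09514534,  0.00494104,
        0.03062652]), 'tau': array([ 3.04390123e-03, -5.57377088e+01, -2.81739217e+01,  1.85438175e-04,
        7.39840470e-03,  1.94541616e-05]), 'eef_pos': array([ 0.20343317, -0.59042914,  0.25554634]), 'tool_rot': array([-1.79912449e+02, -7.23336196e-04,  1.90080116e+01]), 'ft_force': array([ 0.25882213, -0.52621577,  0.8861361 ]), 'torque': array([0.04452998, 0.01452362, 0.06217757]), 'gripper_force': 0.0, 'opening': 0.08548243814802961} 0.025
{'fx': 588.6521302492018, 'fy': 588.6521302492018, 'cx': 327.79474211571437, 'cy': 240.223422707987, 'dist_coeffs': array([-0.03586634,  0.        ,  0.        ,  0.        ,  0.        ]), 'R': array([[ 0.08519795,  0.99632572,  0.00873836],
       [ 0.59537651, -0.04387574, -0.80224792],
       [-0.79891684,  0.07355249, -0.59692706]]), 't': array([-0.01739279, -0.27922885,  1.69713027])}
{'fx': 543.0676673190894, 'fy': 543.0676673190894, 'cx': 317.3093702805803, 'cy': 236.9220537181798, 'dist_coeffs': array([-0.16210443,  0.        ,  0.        ,  0.        ,  0.        ]), 'R': array([[ 0.00111738, -0.99987736,  0.01562106],
       [-0.99055255, -0.0032488 , -0.13709522],
       [ 0.13712916, -0.0153203 , -0.99043469]]), 't': array([-0.03392066,  0.54503118,  1.06710376])}
```

View pics/scene0.png

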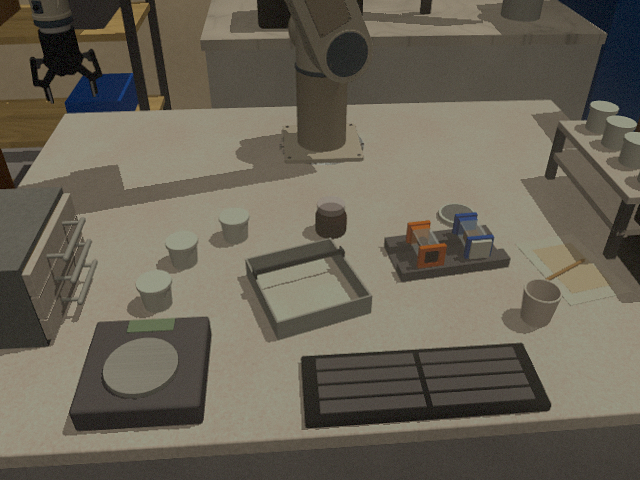

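View pics/top0.png

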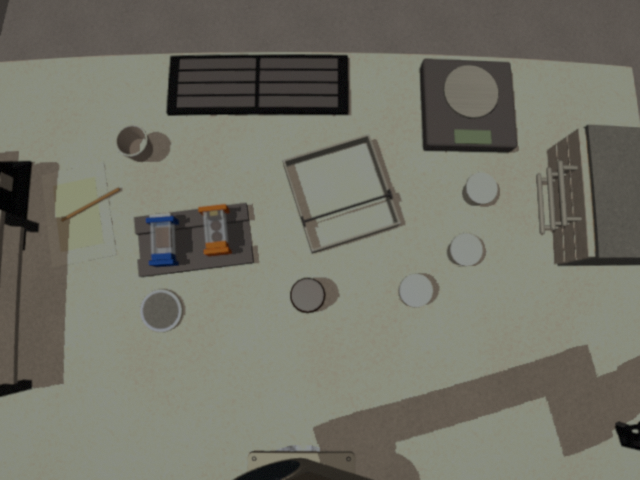

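The scene view shows the orange tube at about (425,245) next to the blue one, on the rest, and the tray at about (307,285). In the top view the orange rim is at about (212,209), the foot at (216,251), and the bar runs from (303,221) to (390,195).

```bash
cat > h.py <<'E'
import numpy as np, cv2
from bench import robot
from scipy.spatial.transform import Rotation as Ro
def K(d): return np.array([[d["fx"],0,d["cx"]],[0,d["fy"],d["cy"]],[0,0,1]])
def ray(d,uv,z):
    p=cv2.undistortPoints(np.array(uv,float).reshape(-1,1,2),K(d),d["dist_coeffs"]).reshape(-1,2)
    v=np.c_[p,np.ones(len(p))]@d["R"]; c=-d["R"].T@d["t"]
    return c+v*((z-c[2])/v[:,2])[:,None]
def proj(d,X):
    return cv2.projectPoints(np.array(X,float).reshape(-1,1,3),cv2.Rodrigues(d["R"])[0],d["t"],K(d),d["dist_coeffs"])[0].reshape(-1,2)
def orange(im):
    h=cv2.cvtColor(im,cv2.COLOR_RGB2HSV); return cv2.inRange(h,(4,150,90),(20,255,255))
E
python3 - <<'E'
from h import *
d=robot.get_image("top"); im=d["image"]
m=orange(im); n,l,s,c=cv2.connectedComponentsWithStats(m)
for i in range(1,n):
    if s[i][4]>15:
        r=cv2.minAreaRect(np.argwhere(l==i)[:,::-1].astype(np.float32)); print(s[i],c[i],ray(d,[c[i]],.074)[0],r)
a=cv2.resize(im[190:290,125:265,::-1],None,fx=5,fy=5,interpolation=cv2.INTER_CUBIC)
cv2.imwrite("pics/t1.png",a)
a=cv2.resize(im[130:260,275:410,::-1],None,fx=4.6,fy=4.6,interpolation=cv2.INTER_CUBIC)
cv2.imwrite("pics/t2.png",a)
E
```

```text
[199 205  28   7 119] [212.03361345 207.75630252] [0.59797615 0.17734081 0.074     ] ((212.42584228515625, 207.72137451171875), (4.550836563110352, 27.3524227142334), 84.5596694946289)
[204 242  25  13 244] [215.51639344 247.73360656] [0.51796156 0.1681132  0.074     ] ((215.5767822265625, 247.40272521972656), (11.099918365478516, 24.302976608276367), 83.2901611328125)
```

View pics/t1.png

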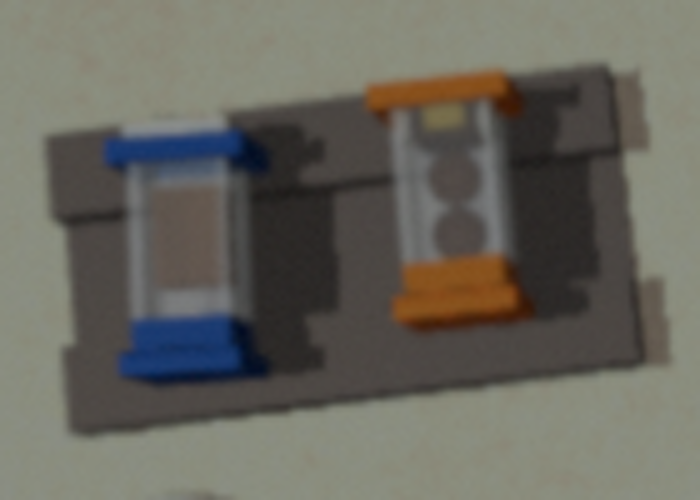

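View pics/t2.png

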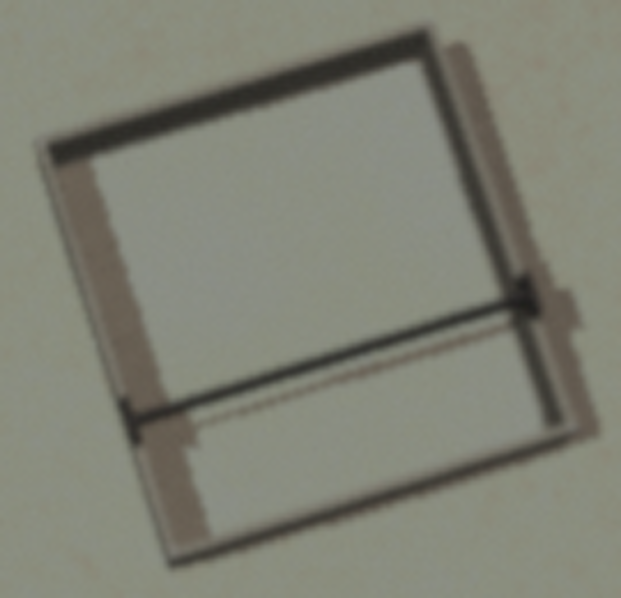

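Crop t1 (×5, origin (125,190)) shows the orange rim's far top edge from (368,86) to (505,71) and the foot's near edge from about (396,315) to (525,303). The praline is right behind the rim, followed by the two truffles. Crop t2 (×4.6, origin (275,130)) shows the bar from (138,420) to (525,298) and the tray's top corners at (38,143), (430,30), (578,430) and (170,562).

Run:
```python
from h import *
d=robot.get_image("top"); np.set_printoptions(precision=4,suppress=True)
t=lambda P:np.array(P)/5+[125,190]-.4
b=lambda P:np.array(P)/4.6+[275,130]-.4
r=ray(d,t([(368,86),(505,71),(372,108),(508,95),(396,298),(522,288)]),.074);print(r)
print("w",np.linalg.norm(r[0]-r[1]))
ang=lambda v:np.degrees(np.arctan2(v[1],v[0]))
q=ray(d,t([(48,135),(605,66),(640,362),(74,432)]),.024);print("rest",q,q.mean(0),ang(q[2]-q[1]),ang(q[3]-q[0]),ang(q[0]-q[1])+90)
c=ray(d,b([(38,143),(430,30),(578,430),(170,562)]),.045);print("tray",c,c.mean(0),np.linalg.norm(c-np.roll(c,1,0),axis=1),ang(c[2]-c[1]),ang(c[3]-c[0]))
e=ray(d,b([(138,420),(525,298)]),.06);print("bar",e,e.mean(0),ang(e[0]-e[1]))
# scene view
d=robot.get_image("scene"); im=d["image"]
cv2.imwrite("pics/s1.png",cv2.resize(im[195:340,235:515,::-1],None,fx=2.85,fy=2.85,interpolation=cv2.INTER_CUBIC))
```

```text
[[0.5999 0.2053 0.074 ]
 [0.606  0.1504 0.074 ]
 [0.591  0.2033 0.074 ]
 [0.5963 0.1489 0.074 ]
 [0.515  0.1913 0.074 ]
 [0.5191 0.1414 0.074 ]]
w 0.05522808995517103
rest [[0.5889 0.3518 0.024 ]
 [0.6182 0.1164 0.024 ]
 [0.4947 0.0996 0.024 ]
 [0.4642 0.335  0.024 ]] [0.5415 0.2257 0.024 ] -172.24773631566399 -172.29648945602727 187.11130053893393
tray [[ 0.703   0.0388  0.045 ]
 [ 0.7574 -0.1386  0.045 ]
 [ 0.5732 -0.2019  0.045 ]
 [ 0.5139 -0.0211  0.045 ]] [ 0.6369 -0.0807  0.045 ] [0.1983 0.1856 0.1948 0.1903] -161.0470098811522 -162.43704402542383
bar [[ 0.5743 -0.0069  0.06  ]
 [ 0.6296 -0.1771  0.06  ]] [ 0.6019 -0.092   0.06  ] 107.98877906712673
```

View pics/s1.png

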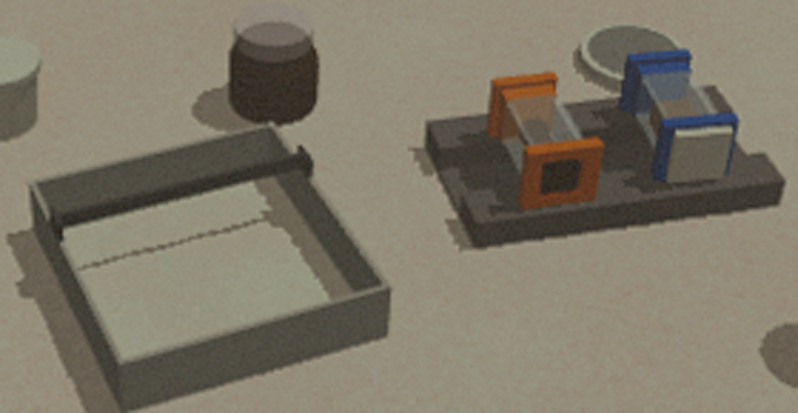

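Crop s1 (×2.85, origin (235,195)) shows the tube's mouth face with top corners (522,147) and (603,138) and bottom corners (520,207) and (598,196). The bar is clear on the tray's robot side, and there is open space around the tube.

Run:
```python
from h import *
np.set_printoptions(precision=4,suppress=True)
d=robot.get_image("scene")
s=lambda P:np.array(P)/2.85+[235,195]-.35
r=ray(d,s([(522,146),(603,138)]),.074);print("rim top",r,r.mean(0))
r=ray(d,s([(520,207),(598,196)]),.024);print("rim bot",r,r.mean(0))
r=ray(d,s([(490,80),(555,73)]),.074);print("foot top near",r,r.mean(0))
q=ray(d,s([(427,122),(480,228),(783,182)]),.024);print("rest",q,(q[0]+q[2])/2)
c=ray(d,s([(30,183),(120,362),(389,287),(272,126)]),.045);print("tray",c,c.mean(0))
e=ray(d,s([(58,218),(305,152)]),.06);print("bar",e,e.mean(0))
```

```text
rim top [[0.5987 0.1477 0.074 ]
 [0.5937 0.2075 0.074 ]] [0.5962 0.1776 0.074 ]
rim bot [[0.6059 0.1498 0.024 ]
 [0.5977 0.2093 0.024 ]] [0.6018 0.1796 0.024 ]
foot top near [[0.5166 0.1407 0.074 ]
 [0.511  0.1914 0.074 ]] [0.5138 0.1661 0.074 ]
rest [[0.4985 0.0995 0.024 ]
 [0.6269 0.1165 0.024 ]
 [0.5919 0.3506 0.024 ]] [0.5452 0.225  0.024 ]
tray [[ 0.5784 -0.2006  0.045 ]
 [ 0.7636 -0.1397  0.045 ]
 [ 0.7069  0.0386  0.045 ]
 [ 0.5231 -0.0228  0.045 ]] [ 0.643  -0.0811  0.045 ]
bar [[ 0.6372 -0.179   0.06  ]
 [ 0.5761 -0.0039  0.06  ]] [ 0.6067 -0.0915  0.06  ]
```

```bash
python3 -m pendant '[{"az":0.725},{"az":0.725},{"x":0.64,"y":-0.99},{"x":0.64,"y":-0.99},{"x":0.64,"y":-0.99}]' 60
python3 -m pendant '[{"x":0.64,"y":-0.99},{"x":0.64,"y":-0.99},{"x":0.64,"y":-0.99},{"x":0.64,"y":-0.99},{"x":0.64,"y":-0.99}]'
```

```text
invalid input
invalid input
```

```bash
python3 -m pendant '[{"x":0,"y":0,"z":0,"ax":0,"ay":0,"az":0.725,"jaw":100},{"x":0,"y":0,"z":0,"ax":0,"ay":0,"az":0.725,"jaw":100},{"x":0.64,"y":-0.99,"z":0,"ax":0,"ay":0,"az":0,"jaw":100},{"x":0.64,"y":-0.99,"z":0,"ax":0,"ay":0,"az":0,"jaw":100},{"x":0.64,"y":-0.99,"z":0,"ax":0,"ay":0,"az":0,"jaw":100}]' 60
```

```text
t: 0.8
eef_pos: [0.2494, -0.494, 0.2561]
tool_rot: [-180.0, 0.0, 7.4]
ft_force: [0.0, -1.0, 0.2]
opening: 0.0854
gripper_force: 0.0
```

```bash
python3 -m pendant '[{"x":0.64,"y":-0.99,"z":0,"ax":0,"ay":0,"az":0,"jaw":100},{"x":0.64,"y":-0.99,"z":0,"ax":0,"ay":0,"az":0,"jaw":100},{"x":0.64,"y":-0.99,"z":0,"ax":0,"ay":0,"az":0,"jaw":100},{"x":0.64,"y":-0.99,"z":0,"ax":0,"ay":0,"az":0,"jaw":100},{"x":0.64,"y":-0.99,"z":0,"ax":0,"ay":0,"az":0,"jaw":100}]'
python3 -m pendant '[{"x":0.64,"y":-0.99,"z":0,"ax":0,"ay":0,"az":0,"jaw":100},{"x":0.64,"y":-0.99,"z":0,"ax":0,"ay":0,"az":0,"jaw":100},{"x":0.64,"y":-0.99,"z":0,"ax":0,"ay":0,"az":0,"jaw":100},{"x":0.64,"y":-0.99,"z":0,"ax":0,"ay":0,"az":0,"jaw":100},{"x":0.64,"y":-0.99,"z":0,"ax":0,"ay":0,"az":0,"jaw":100}]'
python3 -m pendant '[{"x":0.64,"y":-0.99,"z":0,"ax":0,"ay":0,"az":0,"jaw":100},{"x":0.64,"y":-0.99,"z":0,"ax":0,"ay":0,"az":0,"jaw":100},{"x":0.64,"y":-0.99,"z":0.4,"ax":0,"ay":0,"az":0,"jaw":100},{"x":0.64,"y":-0.99,"z":0.4,"ax":0,"ay":0,"az":0,"jaw":100},{"x":0.64,"y":-0.99,"z":0.4,"ax":0,"ay":0,"az":0,"jaw":100}]'
python3 -m pendant '[{"x":0.64,"y":-0.99,"z":0.6,"ax":0,"ay":0,"az":0,"jaw":100},{"x":0.64,"y":-0.99,"z":0.6,"ax":0,"ay":0,"az":0,"jaw":100},{"x":0.64,"y":-0.99,"z":0.6,"ax":0,"ay":0,"az":0,"jaw":100},{"x":0.64,"y":-0.99,"z":0.6,"ax":0,"ay":0,"az":0,"jaw":100},{"x":0.64,"y":-0.99,"z":0.6,"ax":0,"ay":0,"az":0,"jaw":100}]'
python3 -m pendant '[{"x":0.64,"y":-0.99,"z":0,"ax":0,"ay":0,"az":0,"jaw":100},{"x":0,"y":0,"z":0,"ax":0,"ay":0,"az":0,"jaw":100}]'
```

```text
t: 1.3
eef_pos: [0.3257, -0.3342, 0.2565]
tool_rot: [180.0, -0.0, 7.4]
ft_force: [0.5, 0.2, 0.6]
opening: 0.0852
gripper_force: 0.0
t: 1.8
eef_pos: [0.4018, -0.1745, 0.2565]
tool_rot: [180.0, -0.0, 7.4]
ft_force: [0.7, -0.2, 0.6]
opening: 0.0853
gripper_force: 0.0
t: 2.3
eef_pos: [0.4779, -0.0147, 0.2202]
tool_rot: [180.0, -0.0, 7.4]
ft_force: [-0.3, -0.5, 1.0]
opening: 0.0856
gripper_force: 0.0
t: 2.8
eef_pos: [0.554, 0.1449, 0.1296]
tool_rot: [180.0, -0.0, 7.4]
ft_force: [0.7, -0.5, 0.3]
opening: 0.0855
gripper_force: 0.0
t: 3.0
eef_pos: [0.5705, 0.1789, 0.1299]
tool_rot: [-180.0, -0.1, 7.6]
ft_force: [0.3, -0.8, -0.3]
opening: 0.0857
gripper_force: 0.0
```

```bash
python3 -m pendant '[{"x":-0.09,"y":0.14,"z":0.5,"ax":0,"ay":0,"az":0,"jaw":100},{"x":0,"y":0,"z":0.7,"ax":0,"ay":0,"az":0,"jaw":100},{"x":0,"y":0,"z":0.7,"ax":0,"ay":0,"az":0,"jaw":100},{"x":0,"y":0,"z":0.5,"ax":0,"ay":0,"az":0,"jaw":56},{"x":0,"y":0,"z":0,"ax":0,"ay":0,"az":0,"jaw":56}]'
python3 -m pendant '[{"x":0,"y":0,"z":0,"ax":0,"ay":0,"az":0,"jaw":56},{"x":0,"y":0,"z":0,"ax":0,"ay":0,"az":0,"jaw":56}]'
python3 - <<'E'
from h import *
d=robot.get_image("top")
a=cv2.resize(d["image"][180:300,125:285,::-1],None,fx=4,fy=4,interpolation=cv2.INTER_CUBIC)
e=robot.get_image("scene")
b=cv2.resize(e["image"][180:300,370:530,::-1],None,fx=4,fy=4,interpolation=cv2.INTER_CUBIC)
cv2.imwrite("pics/g1.png",cv2.resize(np.hstack([a[:,:400+100],b[:,:500]]),(800,384)))
E
```

```text
t: 3.5
eef_pos: [0.565, 0.17, 0.0565]
tool_rot: [180.0, 0.2, 7.4]
ft_force: [0.0, -0.4, 0.1]
opening: 0.0592
gripper_force: 0.0
t: 3.7
eef_pos: [0.5672, 0.1709, 0.0593]
tool_rot: [-180.0, -0.1, 7.4]
ft_force: [-0.9, -0.3, 0.3]
opening: 0.0477
gripper_force: 0.0
```

View pics/g1.png

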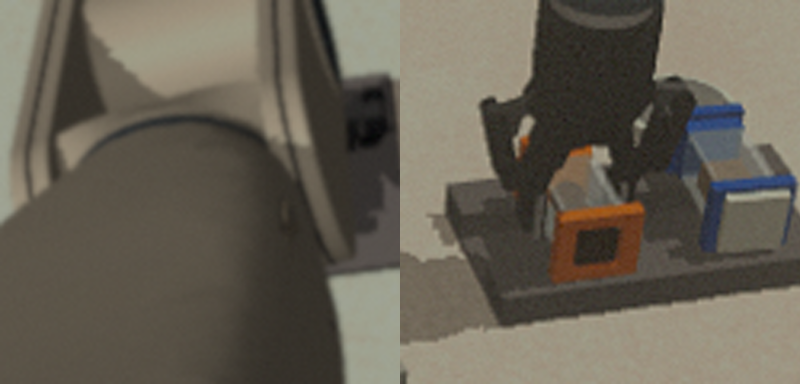

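The right half of g1 (scene view) shows the fingers straddling the tube body behind the rim, with their tips at about (525,225) and (625,195). The arm hides the tube in the top view. I'll lower a little, slide forward onto the rim, then close.

```bash
python3 -c "
from h import *
for i in range(3): print(robot.read_state()['eef_pos']); robot.get_image('top')"
python3 -m pendant '[{"x":0,"y":0,"z":0.1,"ax":0,"ay":0,"az":0,"jaw":54},{"x":0,"y":0,"z":0.1,"ax":0,"ay":0,"az":0,"jaw":54},{"x":0.1,"y":0,"z":0,"ax":0,"ay":0,"az":0,"jaw":54},{"x":0.1,"y":0,"z":0,"ax":0,"ay":0,"az":0,"jaw":54},{"x":0.1,"y":0,"z":0,"ax":0,"ay":0,"az":0,"jaw":54}]'
python3 -m pendant '[{"x":0.08,"y":0,"z":0,"ax":0,"ay":0,"az":0,"jaw":54},{"x":0.08,"y":0,"z":0,"ax":0,"ay":0,"az":0,"jaw":54},{"x":0.06,"y":0,"z":0,"ax":0,"ay":0,"az":0,"jaw":54}]'
```

```text
[0.56717218 0.17102075 0.05935925]
[0.56708354 0.17101055 0.05926331]
[0.56695236 0.17101022 0.05914895]
t: 4.45
eef_pos: [0.5758, 0.1721, 0.0523]
tool_rot: [180.0, -0.0, 7.4]
ft_force: [-0.3, -0.5, -0.4]
opening: 0.0461
gripper_force: 0.0
t: 4.75
eef_pos: [0.5823, 0.1729, 0.0524]
tool_rot: [-180.0, -0.0, 7.4]
ft_force: [0.1, 0.2, -0.1]
opening: 0.0458
gripper_force: 0.0
```

```bash
cat > rim.py <<'E'
from h import *
d=robot.get_image("scene"); m=orange(d["image"]); n,l,s,c=cv2.connectedComponentsWithStats(m)
i=[k for k in range(1,n) if s[k][4]>150]
print([ (s[k].tolist(),c[k].round(2).tolist()) for k in i])
E
python3 rim.py
python3 -m pendant '[{"x":0.1,"y":0,"z":0,"ax":0,"ay":0,"az":0,"jaw":54},{"x":0,"y":0,"z":0,"ax":0,"ay":0,"az":0,"jaw":54}]'
python3 rim.py
python3 -c "
import cv2; from h import *
i=cv2.imread('pics/scene0.png')[:,:,::-1]; n,l,s,c=cv2.connectedComponentsWithStats(orange(np.ascontiguousarray(i))); print(s[1:],c[1:])"
```

```text
[([417, 243, 29, 25, 398], [431.29, 254.67])]
t: 5.0
eef_pos: [0.5853, 0.1733, 0.0524]
tool_rot: [-180.0, -0.0, 7.4]
ft_force: [-0.2, -0.6, -0.3]
opening: 0.0461
gripper_force: 0.0
[([418, 244, 29, 25, 401], [431.57, 255.45])]
[[ 21   9   1   1   1]
 [ 16  13   2   2   2]
 [ 13  16   1   1   1]
 [ 15  16   1   1   1]
 [ 29  17   1   1   1]
 [ 16  21   1   1   1]
 [ 30  23   1   1   1]
 [  3  25   2   2   2]
 [ 10  25   1   1   1]
 [ 15  24   1   1   1]
 [ 17  24   1   1   1]
 [ 21  27   1   1   1]
 [ 33  27   1   1   1]
 [  7  29   1   1   1]
 [ 23  28   1   1   1]
 [ 36  28   2   2   2]
 [  4  31   1   1   1]
 [ 17  31   1   1   1]
 [ 25  30   1   1   1]
 [ 77  32   1   1   1]
 [115  33   1   1   1]
 [ 16  35   1   1   1]
 [ 21  35   1   1   1]
 [ 23  35   1   1   1]
 [ 32  35   1   1   1]
 [ 35  34   2   1   2]
 [ 44 100   1   1   1]
 [ 57 100   1   1   1]
 [ 63 101   1   1   1]
 [  1 103   1   1   1]
 [ 12 103   1   1   1]
 [ 25 103   1   1   1]
 [ 45 102   2   2   2]
 [  1 105   1   1   1]
 [  5 105   1   1   1]
 [  9 104   1   1   1]
 [ 16 104   1   1   1]
 [  8 107   1   1   1]
[... 2380 characters left out ...]
  ]
 [ 55.         113.        ]
 [  5.         123.        ]
 [ 13.         123.        ]
 [  8.         124.        ]
 [ 10.         124.        ]
 [ 55.         125.        ]
 [  6.         126.        ]
 [ 35.         126.        ]
 [ 21.         129.        ]
 [ 25.         128.        ]
 [ 39.         129.        ]
 [ 42.         129.        ]
 [ 49.         128.        ]
 [ 29.5        131.        ]
 [ 36.         131.        ]
 [  2.         132.        ]
 [  4.         132.        ]
 [ 13.         132.        ]
 [ 32.         133.        ]
 [ 18.         134.        ]
 [  6.         138.        ]
 [ 36.         138.        ]
 [417.12903226 226.61827957]
 [431.89402174 254.1548913 ]]
```

```bash
python3 -m pendant '[{"x":0,"y":0,"z":0,"ax":0,"ay":0,"az":0,"jaw":0},{"x":0,"y":0,"z":0,"ax":0,"ay":0,"az":0,"jaw":0},{"x":0,"y":0,"z":0,"ax":0,"ay":0,"az":0,"jaw":0},{"x":0,"y":0,"z":0,"ax":0,"ay":0,"az":0,"jaw":0}]' 110
python3 -m pendant '[{"x":0,"y":0,"z":-0.3,"ax":0,"ay":0,"az":0,"jaw":0},{"x":0,"y":0,"z":-0.8,"ax":0,"ay":0,"az":0,"jaw":0},{"x":0,"y":0,"z":-1,"ax":0,"ay":0,"az":0,"jaw":0},{"x":0,"y":0,"z":-1,"ax":0,"ay":0,"az":0,"jaw":0},{"x":0,"y":0,"z":-0.9,"ax":0,"ay":0,"az":0,"jaw":0}]'
python3 rim.py
```

```text
t: 5.45
eef_pos: [0.5852, 0.1734, 0.0527]
tool_rot: [-180.0, -0.0, 7.4]
ft_force: [0.1, 1.2, 5.2]
opening: 0.0387
gripper_force: 110.2
t: 5.95
eef_pos: [0.5845, 0.1731, 0.1737]
tool_rot: [180.0, 0.0, 7.4]
ft_force: [0.5, 0.0, -1.3]
opening: 0.0389
gripper_force: 110.4
[([423, 193, 30, 27, 457], [437.73, 205.85])]
```

```bash
python3 -m pendant '[{"x":0,"y":0,"z":0,"ax":0,"ay":0,"az":-0.68,"jaw":0},{"x":0,"y":0,"z":0,"ax":0,"ay":0,"az":-0.68,"jaw":0},{"x":-0.16,"y":0.48,"z":0,"ax":0,"ay":0,"az":0,"jaw":0},{"x":-0.33,"y":0.95,"z":0,"ax":0,"ay":0,"az":0,"jaw":0},{"x":-0.33,"y":0.95,"z":0,"ax":0,"ay":0,"az":0,"jaw":0}]'
python3 -m pendant '[{"x":-0.33,"y":0.95,"z":0,"ax":0,"ay":0,"az":0,"jaw":0},{"x":-0.33,"y":0.95,"z":0,"ax":0,"ay":0,"az":0,"jaw":0},{"x":-0.33,"y":0.95,"z":0,"ax":0,"ay":0,"az":0,"jaw":0},{"x":-0.33,"y":0.95,"z":0,"ax":0,"ay":0,"az":0,"jaw":0},{"x":-0.33,"y":0.95,"z":0,"ax":0,"ay":0,"az":0,"jaw":0}]'
python3 -m pendant '[{"x":-0.33,"y":0.95,"z":0,"ax":0,"ay":0,"az":0,"jaw":0},{"x":-0.16,"y":0.48,"z":0,"ax":0,"ay":0,"az":0,"jaw":0},{"x":0,"y":0,"z":0,"ax":0,"ay":-0.5,"az":0,"jaw":0},{"x":0,"y":0,"z":0,"ax":0,"ay":-0.9,"az":0,"jaw":0},{"x":0,"y":0,"z":0,"ax":0,"ay":-0.9,"az":0,"jaw":0}]'
python3 -m pendant '[{"x":0,"y":0,"z":0,"ax":0,"ay":-0.9,"az":0,"jaw":0},{"x":0,"y":0,"z":0,"ax":0,"ay":-0.9,"az":0,"jaw":0},{"x":0,"y":0,"z":0,"ax":0,"ay":-0.9,"az":0,"jaw":0},{"x":0,"y":0,"z":0,"ax":0,"ay":-0.25,"az":0,"jaw":0},{"x":0,"y":0,"z":0,"ax":0,"ay":0,"az":0,"jaw":0}]'
python3 -c "
from h import *
s=robot.read_state(); print(s['qpos'],s['eef_pos'],s['opening'])
R=Ro.from_euler('xyz',s['tool_rot'],degrees=True).as_matrix();print(R)
d=robot.get_image('scene'); cv2.imwrite('pics/k0.png',cv2.resize(d['image'][150:330,230:430,::-1],None,fx=3,fy=3,interpolation=cv2.INTER_CUBIC))"
```

```text
t: 6.5
eef_pos: [0.5833, 0.0965, 0.172]
tool_rot: [180.0, 0.1, 18.2]
ft_force: [-0.4, -0.3, -1.7]
opening: 0.039
gripper_force: 110.5
t: 7.0
eef_pos: [0.5808, -0.0551, 0.1721]
tool_rot: [-180.0, 0.1, 18.1]
ft_force: [-0.8, 0.6, -2.0]
opening: 0.0391
gripper_force: 110.5
t: 7.5
eef_pos: [0.5808, -0.0992, 0.1731]
tool_rot: [179.9, 18.6, 18.1]
ft_force: [0.6, -0.2, -1.6]
opening: 0.039
gripper_force: 110.5
t: 8.0
eef_pos: [0.5811, -0.098, 0.1706]
tool_rot: [-180.0, 42.1, 18.3]
ft_force: [0.9, -0.3, -1.5]
opening: 0.0389
gripper_force: 110.5
[ -3.92487951  45.07403124  78.83000254 -14.74446279  95.84751092
  71.61139146] [ 0.58111844 -0.09798533  0.17056357] 0.038904127995026495
[[ 7.04146014e-01  3.13580206e-01 -6.37060316e-01]
 [ 2.32815085e-01 -9.49561634e-01 -2.10071034e-01]
 [-6.70802152e-01 -3.96570485e-04 -7.41636242e-01]]
```

View pics/k0.png

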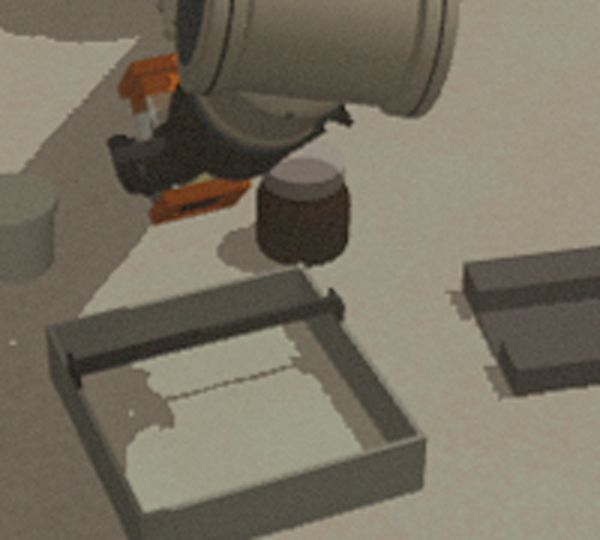

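k0 shows the tube tipped mouth-down over the near side of the tray, clear of the jar. The rim's lower corners are at crop (153,222) and (250,187), and the bar lies just ahead of it. Next I'll check those corners against the prediction and move to 30 mm back from contact.

```bash
python3 - <<'E'
from h import *
np.set_printoptions(precision=4,suppress=True)
s=robot.read_state(); R=Ro.from_euler('xyz',s['tool_rot'],degrees=True).as_matrix()
d=robot.get_image("scene")
P=[s['eef_pos']+R@[.021,y,.0284] for y in (.028,-.028)]
print(proj(d,P)," seen ",[(153/3+230-.33,222/3+150-.33),(250/3+230-.33,187/3+150-.33)])
E
python3 -m pendant '[{"x":0.2,"y":0.06,"z":0.25,"ax":0,"ay":0,"az":0,"jaw":0},{"x":0.4,"y":0,"z":0.4,"ax":0,"ay":0,"az":0,"jaw":0},{"x":0.4,"y":0,"z":0.4,"ax":0,"ay":0,"az":0,"jaw":0},{"x":0.3,"y":0,"z":0.34,"ax":0,"ay":0,"az":0,"jaw":0},{"x":0,"y":0,"z":0,"ax":0,"ay":0,"az":0,"jaw":0}]'
python3 - <<'E'
from h import *
np.set_printoptions(precision=4,suppress=True)
d=robot.get_image("scene");s=robot.read_state(); R=Ro.from_euler('xyz',s['tool_rot'],degrees=True).as_matrix()
print("to contact (tool)",R.T@(np.array([.6037,-.0925,.0933])-s['eef_pos']),s['eef_pos'])
cv2.imwrite('pics/k1.png',cv2.resize(d['image'][170:300,230:380,::-1],None,fx=4.5,fy=4.5,interpolation=cv2.INTER_CUBIC))
P=[s['eef_pos']+R@[.021,y,.0284] for y in (.028,-.028)]
print("pred low corners in crop",(proj(d,P)-[230,170])*4.5+2)
E
```

```text
[[280.4086 222.8151]
 [307.3519 216.5683]]  seen  [(280.67, 223.67), (313.00333333333333, 212.00333333333333)]
t: 8.6
eef_pos: [0.5812, -0.0997, 0.1124]
tool_rot: [-179.8, 42.2, 18.4]
ft_force: [0.2, -0.6, -1.8]
opening: 0.0392
gripper_force: 110.5
to contact (tool) [ 0.0307 -0.     -0.0003] [ 0.5819 -0.0997  0.1137]
pred low corners in crop [[230.5413 347.502 ]
 [348.3165 318.4554]]
```

View pics/k1.png

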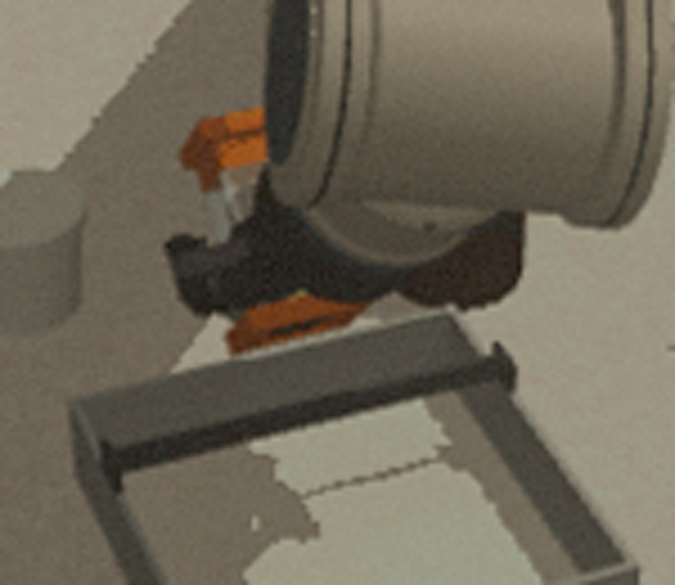

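k1 shows the rim's low left corner at crop (230,352), against a prediction of (230,347). It is centred on the bar, still short of it and above it. Now a first knock at 0.15 m/s.

```bash
python3 -m pendant '[{"x":0.15,"y":0,"z":0,"ax":0,"ay":0,"az":0,"jaw":0},{"x":0.5,"y":0,"z":0,"ax":0,"ay":0,"az":0,"jaw":0},{"x":0.5,"y":0,"z":0,"ax":0,"ay":0,"az":0,"jaw":0}]'
python3 -m pendant '[{"x":0,"y":0,"z":0,"ax":0,"ay":0,"az":0,"jaw":0}]'
python3 -c "
from h import *
s=robot.read_state(); R=Ro.from_euler('xyz',s['tool_rot'],degrees=True).as_matrix()
print('to contact',(R.T@(np.array([.6037,-.0925,.0933])-s['eef_pos'])).round(4), 'F tool',(R.T@s['ft_force']).round(1))"
```

```text
t: 8.95
eef_pos: [0.6069, -0.092, 0.0936]
tool_rot: [180.0, 42.3, 18.2]
ft_force: [-27.3, -6.1, 42.1]
opening: 0.0389
gripper_force: 139.5
t: 9.05
eef_pos: [0.6062, -0.0921, 0.0931]
tool_rot: [180.0, 42.5, 18.3]
ft_force: [-8.0, -2.9, 11.4]
opening: 0.0387
gripper_force: 137.9
to contact [-0.002  -0.0004  0.0015] F tool [-13.9   0.2  -2.7]
```

```bash
python3 -m pendant '[{"x":-0.5,"y":0,"z":0,"ax":0,"ay":0,"az":0,"jaw":0},{"x":-0.5,"y":0,"z":0,"ax":0,"ay":0,"az":0,"jaw":0},{"x":0.5,"y":0,"z":0,"ax":0,"ay":0,"az":0,"jaw":0},{"x":0.5,"y":0,"z":0,"ax":0,"ay":0,"az":0,"jaw":0},{"x":0,"y":0,"z":0,"ax":0,"ay":0,"az":0,"jaw":0}]'
python3 -m pendant '[{"x":-0.5,"y":0,"z":0,"ax":0,"ay":0,"az":0,"jaw":0},{"x":-0.5,"y":0,"z":0,"ax":0,"ay":0,"az":0,"jaw":0},{"x":0.5,"y":0,"z":0,"ax":0,"ay":0,"az":0,"jaw":0},{"x":0.5,"y":0,"z":0,"ax":0,"ay":0,"az":0,"jaw":0},{"x":0,"y":0,"z":0,"ax":0,"ay":0,"az":0,"jaw":0}]'
python3 -m pendant '[{"x":-0.5,"y":0,"z":0,"ax":0,"ay":0,"az":0,"jaw":0},{"x":-0.5,"y":0,"z":0,"ax":0,"ay":0,"az":0,"jaw":0},{"x":0.5,"y":0,"z":0,"ax":0,"ay":0,"az":0,"jaw":0},{"x":0.5,"y":0,"z":0,"ax":0,"ay":0,"az":0,"jaw":0},{"x":0,"y":0,"z":0,"ax":0,"ay":0,"az":0,"jaw":0}]'
python3 -m pendant '[{"x":-0.5,"y":0,"z":0,"ax":0,"ay":0,"az":0,"jaw":0},{"x":-0.5,"y":0,"z":0,"ax":0,"ay":0,"az":0,"jaw":0}]'
cat > look.py <<'E'
from h import *
import sys
d=robot.get_image("scene"); s=robot.read_state(); R=Ro.from_euler('xyz',s['tool_rot'],degrees=True).as_matrix()
print('to contact',(R.T@(np.array([.6037,-.0925,.0933])-s['eef_pos'])).round(4))
P=[s['eef_pos']+R@[.021,y,.0284] for y in (.028,-.028)]
print("pred low corners in crop",(proj(d,P)-[240,190])*5+2)
a=cv2.resize(d['image'][190:310,240:380,::-1],None,fx=5,fy=5,interpolation=cv2.INTER_CUBIC)
cv2.imwrite(sys.argv[1],cv2.convertScaleAbs(a,alpha=1.7,beta=10))
E
python3 look.py pics/k2.png
```

```text
t: 9.55
eef_pos: [0.6059, -0.092, 0.093]
tool_rot: [-180.0, 42.5, 18.3]
ft_force: [-9.0, -2.7, 13.7]
opening: 0.0391
gripper_force: 126.3
t: 10.05
eef_pos: [0.6059, -0.0921, 0.093]
tool_rot: [-180.0, 42.5, 18.3]
ft_force: [-9.1, -2.1, 12.5]
opening: 0.0389
gripper_force: 128.0
t: 10.55
eef_pos: [0.6059, -0.0921, 0.0929]
tool_rot: [-180.0, 42.5, 18.3]
ft_force: [-9.0, -3.0, 13.2]
opening: 0.0388
gripper_force: 127.4
t: 10.75
eef_pos: [0.5858, -0.0985, 0.1115]
tool_rot: [-180.0, 42.0, 18.3]
ft_force: [0.5, 0.3, -1.3]
opening: 0.0389
gripper_force: 124.7
to contact [ 0.0285 -0.0005  0.0017]
pred low corners in crop [[207.31426138 290.51933808]
 [338.43216779 258.27423621]]
```

View pics/k2.png

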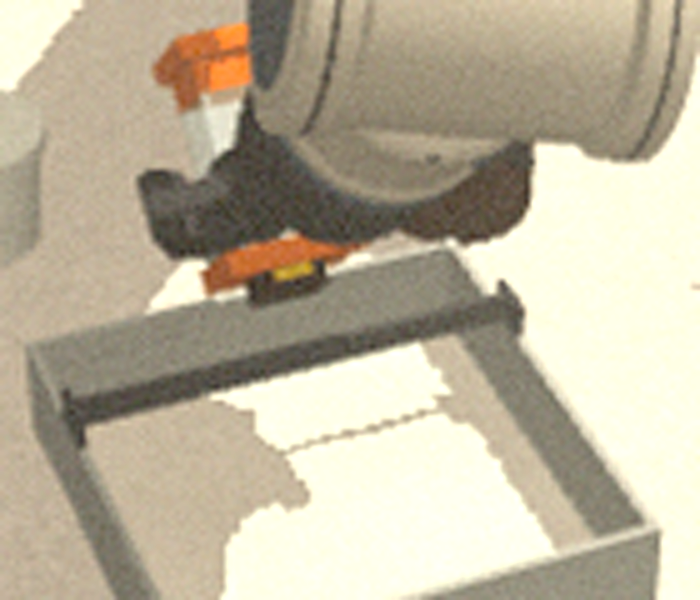

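k2 shows the praline (dark with its yellow fleck, crop (287,280)) already sticking out several mm past the rim, and the tube not slipping. From here I'll track the fleck by colour.

```bash
cat > fleck.py <<'E'
from h import *
d=robot.get_image("scene"); im=d["image"][190:330,240:380]
h=cv2.cvtColor(im,cv2.COLOR_RGB2HSV)
for nm,lo,hi,a in (("yellow",(21,140,80),(35,255,255),3),("orange",(4,150,90),(20,255,255),20),("brown",(0,50,20),(20,200,95),15)):
    n,l,s,c=cv2.connectedComponentsWithStats(cv2.inRange(h,lo,hi))
    print(nm,[(s[k][4].item(),(c[k]+[240,190]).round(1).tolist()) for k in range(1,n) if s[k][4]>=a])
E
python3 fleck.py
python3 -m pendant '[{"x":0.5,"y":0,"z":0,"ax":0,"ay":0,"az":0,"jaw":0},{"x":0.5,"y":0,"z":0,"ax":0,"ay":0,"az":0,"jaw":0},{"x":0,"y":0,"z":0,"ax":0,"ay":0,"az":0,"jaw":0},{"x":-0.5,"y":0,"z":0,"ax":0,"ay":0,"az":0,"jaw":0},{"x":-0.5,"y":0,"z":0,"ax":0,"ay":0,"az":0,"jaw":0}]'
python3 fleck.py
```

```text
yellow [(18, [297.7, 242.8])]
orange [(145, [282.5, 199.9]), (108, [294.9, 239.6])]
brown [(1321, [328.2, 214.2]), (70, [274.9, 204.3]), (102, [296.1, 228.3]), (170, [294.2, 241.2]), (24, [275.3, 235.3]), (16, [290.2, 232.8]), (29, [258.5, 272.7])]
t: 11.35
eef_pos: [0.586, -0.0984, 0.1111]
tool_rot: [-180.0, 42.0, 18.4]
ft_force: [-0.1, 0.0, -1.6]
opening: 0.0388
gripper_force: 124.6
yellow []
orange [(150, [283.1, 201.2]), (121, [295.2, 241.5])]
brown [(16, [299.5, 195.7]), (70, [275.4, 205.7]), (1248, [326.8, 217.0]), (55, [286.2, 228.4]), (73, [287.7, 240.1]), (22, [276.0, 239.3]), (34, [289.2, 260.1]), (16, [290.7, 267.0]), (252, [309.6, 291.6])]
```

```bash
python3 -m pendant '[{"x":0,"y":0,"z":0,"ax":0,"ay":0,"az":0,"jaw":0},{"x":0,"y":0,"z":0,"ax":0,"ay":0,"az":0,"jaw":0},{"x":0,"y":0,"z":0,"ax":0,"ay":0,"az":0,"jaw":0},{"x":0,"y":0,"z":0,"ax":0,"ay":0,"az":0,"jaw":0},{"x":0,"y":0,"z":0,"ax":0,"ay":0,"az":0,"jaw":0}]'
python3 fleck.py
python3 - <<'E'
from h import *
a=robot.get_image("scene")["image"][165:325,235:400,::-1]
cv2.imwrite("pics/k3.png",cv2.convertScaleAbs(cv2.resize(a,None,fx=3.6,fy=3.6,interpolation=cv2.INTER_CUBIC),alpha=1.7,beta=10))
E
```

```text
t: 11.9
eef_pos: [0.5861, -0.0987, 0.112]
tool_rot: [-180.0, 42.0, 18.3]
ft_force: [0.1, -0.7, -0.7]
opening: 0.0389
gripper_force: 124.6
yellow []
orange [(146, [283.0, 200.9]), (120, [295.0, 241.1])]
brown [(1336, [328.1, 216.3]), (70, [275.3, 205.3]), (20, [269.5, 226.9]), (40, [294.0, 229.9]), (31, [286.3, 228.9]), (82, [282.2, 240.3]), (51, [286.7, 261.4]), (28, [291.5, 265.7]), (17, [262.8, 271.8]), (256, [309.5, 291.4])]
```

View pics/k3.png

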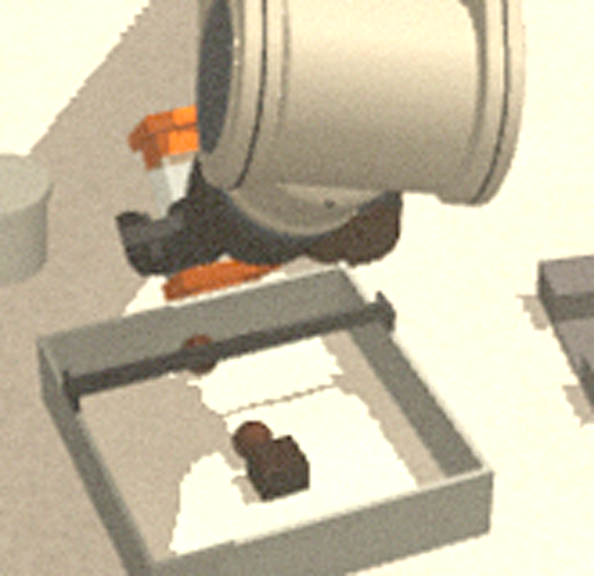

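k3 shows the praline at crop (277,468) and one truffle at (255,440) lying on the tray floor, with the second truffle at (200,352) by the bar. All three are in the tray and the tube is empty. Next I'll lift, level the tube and carry it back.

```bash
python3 -m pendant '[{"x":-0.3,"y":0,"z":-0.33,"ax":0,"ay":0,"az":0,"jaw":0},{"x":-0.5,"y":0,"z":-0.55,"ax":0,"ay":0,"az":0,"jaw":0},{"x":-0.5,"y":0,"z":-0.55,"ax":0,"ay":0,"az":0,"jaw":0},{"x":-0.15,"y":0,"z":-0.17,"ax":0,"ay":0.25,"az":0,"jaw":0},{"x":0,"y":0,"z":0,"ax":0,"ay":0.8,"az":0,"jaw":0}]'
python3 -m pendant '[{"x":0,"y":0,"z":0,"ax":0,"ay":0.9,"az":0,"jaw":0},{"x":0,"y":0,"z":0,"ax":0,"ay":0.9,"az":0,"jaw":0},{"x":0,"y":0,"z":0,"ax":0,"ay":0.9,"az":0,"jaw":0},{"x":0,"y":0,"z":0,"ax":0,"ay":0.9,"az":0,"jaw":0},{"x":0,"y":0,"z":0,"ax":0,"ay":0.6,"az":0,"jaw":0}]'
python3 -m pendant '[{"x":0,"y":0,"z":0,"ax":0,"ay":0,"az":0.68,"jaw":0},{"x":0,"y":0,"z":0,"ax":0,"ay":0,"az":0.68,"jaw":0},{"x":0,"y":0,"z":0,"ax":0,"ay":0,"az":0,"jaw":0}]'
```

```text
t: 12.5
eef_pos: [0.5873, -0.0984, 0.1782]
tool_rot: [179.9, 33.2, 18.3]
ft_force: [-0.4, -0.3, -1.2]
opening: 0.0389
gripper_force: 124.2
t: 13.0
eef_pos: [0.5854, -0.0991, 0.1789]
tool_rot: [179.9, -0.4, 18.2]
ft_force: [0.5, -0.2, -0.8]
opening: 0.039
gripper_force: 124.2
t: 13.3
eef_pos: [0.5857, -0.099, 0.1783]
tool_rot: [180.0, -0.1, 7.3]
ft_force: [-0.2, 0.0, -0.7]
opening: 0.0391
gripper_force: 124.2
```

```bash
python3 -m pendant '[{"x":0.05,"y":-0.5,"z":0,"ax":0,"ay":0,"az":0,"jaw":0},{"x":0.1,"y":-1,"z":0,"ax":0,"ay":0,"az":0,"jaw":0},{"x":0.1,"y":-1,"z":0,"ax":0,"ay":0,"az":0,"jaw":0},{"x":0.1,"y":-1,"z":0,"ax":0,"ay":0,"az":0,"jaw":0},{"x":0.1,"y":-1,"z":0,"ax":0,"ay":0,"az":0,"jaw":0}]'
python3 -m pendant '[{"x":0.1,"y":-1,"z":0,"ax":0,"ay":0,"az":0,"jaw":0},{"x":0.1,"y":-1,"z":0,"ax":0,"ay":0,"az":0,"jaw":0},{"x":0.1,"y":-1,"z":0,"ax":0,"ay":0,"az":0,"jaw":0},{"x":0.1,"y":-1,"z":0,"ax":0,"ay":0,"az":0,"jaw":0},{"x":0.07,"y":-0.5,"z":0,"ax":0,"ay":0,"az":0,"jaw":0}]'
python3 -m pendant '[{"x":0,"y":0,"z":0,"ax":0,"ay":0,"az":0,"jaw":0},{"x":0,"y":0,"z":0,"ax":0,"ay":0,"az":0,"jaw":0}]'
python3 rim.py
```

```text
t: 13.8
eef_pos: [0.5814, 0.0389, 0.1772]
tool_rot: [-180.0, -0.0, 7.6]
ft_force: [-0.2, 0.4, -0.9]
opening: 0.0393
gripper_force: 124.2
t: 14.3
eef_pos: [0.5777, 0.1755, 0.1772]
tool_rot: [-180.0, -0.0, 7.6]
ft_force: [1.1, -1.2, -0.6]
opening: 0.0392
gripper_force: 124.2
t: 14.5
eef_pos: [0.578, 0.1726, 0.177]
tool_rot: [180.0, 0.0, 7.5]
ft_force: [-0.5, 0.1, -0.5]
opening: 0.0391
gripper_force: 124.2
[([422, 190, 30, 26, 446], [436.55, 202.7])]
```

```bash
python3 -m pendant '[{"x":0,"y":0,"z":0.6,"ax":0,"ay":0,"az":0,"jaw":0},{"x":0,"y":0,"z":1,"ax":0,"ay":0,"az":0,"jaw":0},{"x":0,"y":0,"z":1,"ax":0,"ay":0,"az":0,"jaw":0},{"x":0,"y":0,"z":0.9,"ax":0,"ay":0,"az":0,"jaw":0},{"x":0,"y":0,"z":0.4,"ax":0,"ay":0,"az":0,"jaw":0}]'
python3 -m pendant '[{"x":0,"y":0,"z":0.06,"ax":0,"ay":0,"az":0,"jaw":0},{"x":0,"y":0,"z":0.06,"ax":0,"ay":0,"az":0,"jaw":0},{"x":0,"y":0,"z":0,"ax":0,"ay":0,"az":0,"jaw":0}]'
python3 rim.py
```

```text
t: 15.05
eef_pos: [0.577, 0.1708, 0.0576]
tool_rot: [180.0, 0.2, 7.3]
ft_force: [0.1, -1.0, -1.5]
opening: 0.0391
gripper_force: 124.2
t: 15.35
eef_pos: [0.5792, 0.1725, 0.0575]
tool_rot: [-180.0, -0.1, 7.4]
ft_force: [0.8, -0.3, 0.0]
opening: 0.0388
gripper_force: 124.2
[([416, 240, 29, 25, 410], [429.69, 252.38])]
```

Down gently to first touch.

```bash
python3 -m pendant '[{"x":0,"y":0,"z":0.05,"ax":0,"ay":0,"az":0,"jaw":0},{"x":0,"y":0,"z":0.05,"ax":0,"ay":0,"az":0,"jaw":0},{"x":0,"y":0,"z":0,"ax":0,"ay":0,"az":0,"jaw":0}]'
python3 -m pendant '[{"x":0,"y":0,"z":0.04,"ax":0,"ay":0,"az":0,"jaw":0},{"x":0,"y":0,"z":0,"ax":0,"ay":0,"az":0,"jaw":0}]'
python3 -m pendant '[{"x":0,"y":0,"z":0.03,"ax":0,"ay":0,"az":0,"jaw":0},{"x":0,"y":0,"z":0,"ax":0,"ay":0,"az":0,"jaw":0}]'
python3 rim.py
```

```text
t: 15.7
eef_pos: [0.5785, 0.1726, 0.0537]
tool_rot: [-180.0, -0.0, 7.4]
ft_force: [0.4, -0.5, 0.8]
opening: 0.0392
gripper_force: 124.1
t: 15.9
eef_pos: [0.5785, 0.1726, 0.0536]
tool_rot: [-180.0, -0.0, 7.4]
ft_force: [-4.5, -0.8, 12.5]
opening: 0.0391
gripper_force: 125.7
t: 16.1
eef_pos: [0.5786, 0.1726, 0.0535]
tool_rot: [-180.0, -0.0, 7.4]
ft_force: [-8.2, -1.8, 20.5]
opening: 0.039
gripper_force: 126.4
[([415, 242, 30, 24, 402], [429.25, 253.64])]
```

```bash
python3 -m pendant '[{"x":0,"y":0,"z":-0.05,"ax":0,"ay":0,"az":0,"jaw":0},{"x":0,"y":0,"z":0,"ax":0,"ay":0,"az":0,"jaw":0}]' 25
python3 -m pendant '[{"x":0,"y":0,"z":0,"ax":0,"ay":0,"az":0,"jaw":52},{"x":0,"y":0,"z":0,"ax":0,"ay":0,"az":0,"jaw":60},{"x":-0.1,"y":0,"z":0,"ax":0,"ay":0,"az":0,"jaw":100},{"x":-0.1,"y":0,"z":0,"ax":0,"ay":0,"az":0,"jaw":100},{"x":0,"y":0,"z":0,"ax":0,"ay":0,"az":0,"jaw":100}]'
python3 rim.py
```

```text
t: 16.35
eef_pos: [0.5787, 0.1727, 0.0536]
tool_rot: [-180.0, -0.1, 7.4]
ft_force: [-2.4, -0.3, 8.8]
opening: 0.0392
gripper_force: 124.6
t: 16.85
eef_pos: [0.5716, 0.1716, 0.0525]
tool_rot: [180.0, 0.1, 7.4]
ft_force: [0.0, 0.8, -0.9]
opening: 0.0853
gripper_force: 0.0
[([416, 242, 28, 26, 409], [429.54, 254.26])]
```

Released. Now straight up, then aside so the top camera can see the tube.

```bash
python3 -m pendant '[{"x":0,"y":0,"z":-0.3,"ax":0,"ay":0,"az":0,"jaw":100},{"x":0,"y":0,"z":-0.8,"ax":0,"ay":0,"az":0,"jaw":100},{"x":0,"y":0,"z":-1,"ax":0,"ay":0,"az":0,"jaw":100},{"x":0,"y":0,"z":-1,"ax":0,"ay":0,"az":0,"jaw":100},{"x":0,"y":0,"z":-1,"ax":0,"ay":0,"az":0,"jaw":100}]'
python3 -m pendant '[{"x":-0.6,"y":1,"z":-1,"ax":0,"ay":0,"az":0,"jaw":100},{"x":-0.6,"y":1,"z":-0.5,"ax":0,"ay":0,"az":0,"jaw":100},{"x":-0.6,"y":1,"z":0,"ax":0,"ay":0,"az":0,"jaw":100},{"x":-0.6,"y":1,"z":0,"ax":0,"ay":0,"az":0,"jaw":100},{"x":-0.6,"y":1,"z":0,"ax":0,"ay":0,"az":0,"jaw":100}]'
python3 -m pendant '[{"x":-0.6,"y":1,"z":0,"ax":0,"ay":0,"az":0,"jaw":100},{"x":-0.6,"y":1,"z":0,"ax":0,"ay":0,"az":0,"jaw":100},{"x":-0.6,"y":1,"z":0,"ax":0,"ay":0,"az":0,"jaw":100},{"x":-0.6,"y":1,"z":0,"ax":0,"ay":0,"az":0,"jaw":100},{"x":-0.6,"y":1,"z":0,"ax":0,"ay":0,"az":0,"jaw":100}]'
python3 -m pendant '[{"x":-0.6,"y":1,"z":0,"ax":0,"ay":0,"az":0,"jaw":100},{"x":-0.6,"y":1,"z":0,"ax":0,"ay":0,"az":0,"jaw":100},{"x":-0.6,"y":1,"z":0,"ax":0,"ay":0,"az":0,"jaw":100},{"x":-0.6,"y":1,"z":0,"ax":0,"ay":0,"az":0,"jaw":100},{"x":-0.6,"y":1,"z":0,"ax":0,"ay":0,"az":0,"jaw":100}]'
python3 - <<'E'
from h import *
np.set_printoptions(precision=4,suppress=True)
for v in ("scene","top"):
    d=robot.get_image(v); im=d["image"]; m=orange(im); n,l,s,c=cv2.connectedComponentsWithStats(m)
    print(v,[(s[k].tolist(),c[k].round(2).tolist(),ray(d,[c[k]],.074)[0].round(4).tolist()) for k in range(1,n) if s[k][4]>80])
    # things moved elsewhere? difference with the first picture
    o=cv2.imread(f"pics/{v}0.png")[:,:,::-1]
    f=(cv2.blur(np.abs(im.astype(float)-o).max(2),(3,3))>28).astype(np.uint8)
    n,l,s,c=cv2.connectedComponentsWithStats(f); print(" diff",[s[k].tolist() for k in range(1,n) if s[k][4]>25])
E
```

```text
t: 17.4
eef_pos: [0.5724, 0.1717, 0.1777]
tool_rot: [-180.0, -0.0, 7.4]
ft_force: [0.2, -0.2, -0.2]
opening: 0.0857
gripper_force: 0.0
t: 17.9
eef_pos: [0.502, 0.0103, 0.2218]
tool_rot: [180.0, -0.1, 7.4]
ft_force: [0.7, -0.2, 0.5]
opening: 0.0854
gripper_force: 0.0
t: 18.4
eef_pos: [0.432, -0.1502, 0.2216]
tool_rot: [180.0, -0.1, 7.4]
ft_force: [-0.5, 0.5, -0.6]
opening: 0.0855
gripper_force: 0.0
t: 18.9
eef_pos: [0.362, -0.3107, 0.2216]
tool_rot: [180.0, -0.0, 7.4]
ft_force: [0.8, 0.0, -0.1]
opening: 0.0855
gripper_force: 0.0
scene [([404, 220, 24, 22, 186], [414.81, 225.89], [0.5294, 0.1559, 0.074]), ([416, 242, 28, 25, 387], [429.57, 254.25], [0.6275, 0.1653, 0.074])]
 diff [[29, 0, 74, 104, 3407], [132, 0, 92, 144, 5347], [280, 0, 26, 29, 305], [357, 0, 29, 14, 351], [308, 10, 17, 7, 65], [328, 20, 60, 50, 1748], [280, 31, 10, 8, 71], [327, 62, 13, 10, 59], [325, 73, 10, 4, 30], [271, 134, 11, 4, 35], [231, 143, 10, 8, 45], [309, 152, 27, 7, 130], [313, 163, 16, 7, 73], [18, 165, 275, 91, 6376], [241, 166, 12, 4, 26], [172, 177, 30, 8, 88], [423, 219, 8, 15, 56], [403, 221, 24, 34, 188], [434, 240, 13, 8, 37], [422, 250, 17, 14, 186], [285, 265, 10, 5, 33], [298, 281, 24, 24, 412]]
top [([200, 206, 29, 8, 124], [214.02, 209.15], [0.5952, 0.1733, 0.074]), ([206, 243, 25, 13, 248], [218.29, 249.04], [0.5154, 0.1626, 0.074])]
 diff [[327, 176, 21, 25, 351], [198, 204, 35, 51, 638], [201, 211, 8, 7, 31], [349, 226, 12, 11, 106], [207, 252, 16, 5, 55], [326, 270, 293, 156, 13180], [596, 356, 44, 95, 2699], [438, 374, 151, 106, 8900], [446, 417, 21, 10, 77], [295, 431, 25, 20, 294], [396, 435, 29, 14, 126], [243, 453, 128, 27, 1715], [233, 475, 9, 5, 29]]
```

The tube lies flat and centred on both rails, at 7.6° and within about 5 mm of where it started. The tray holds one double blob (praline and truffle) and one single blob (the other truffle). Nothing else has moved, so I'm handing in.

```bash
python3 -c "
from bench import robot
print(robot.job_done())"
```

```text
the job is handed in; nothing more can be done
None
```

The praline and both truffles are in the tray, the empty orange tube lies flat across both rails of the rest, and I handed the job in at about 19 s; camera checks showed nothing else moved, but the hand-in returned no verdict.

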